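# Shut and hook the sample box

## Robot

A 6-joint arm with a two-finger parallel gripper is mounted at the origin on a cart in front of the work surface, level with it; the furniture and walls round the work are solid. World frame = base frame: x ahead of the robot, y to its left, z up, the work surface at z = 0. Lengths are in m, angles in degrees, forces in N, time in s.
With the tool pointing down it reaches from about 0.375 to 0.9 m from the base axis. Payload 3.1 kg.
Tool frame: the origin (TCP) lies at the very end of the fingers, on their centre line; the grasp point (between the pads) lies 19 mm behind it; z points along the fingers, y is the line along which they close (so a half turn about z gives the same grasp; the last joint's range is limited). The gripper opens to 87 mm and grips with 3 to 60 N. Pads are 19 mm wide; open, the fingers measure 117 mm over their backs; the gripper's body (75 mm by 190 mm) begins 51 mm behind the grasp point.
Start: joints at [60.762, 30.224, 82.088, -0, 67.689, -10.227], TCP at [0.204, 0.591, 0.223] pointing down, gripper open.
Joint ranges: [-176.69, 176.69], [-43.24, 126.21], [12.49, 139.97], [-82, 262], [0, 151.66], [-163.58, 163.58]. Speed limits (degrees/s): [159.86, 159.86, 180, 180, 180, 180].

## Interface

Orientations are given as a 3x3 rotation matrix whose columns are the frame's x, y, z axes.
In Python, from rig import bot, imaging gives the robot as it stands.
- The arm moves only by the tool drive_tool, never from a script. Its argument "deltas" is text: rows parted by semicolons, each of 5 numbers parted by spaces: the finger opening in mm, from 0 to 87, then the shift along the world's x, y, z in mm, then the turn about the world's z in rad. In form: jaw dx dy dz twist; .... A call has 1 to 12 rows; each row is the pose to reach, as a shift and turn from the pose commanded when the call began; what a row does not reach only later rows make up. A row lasts 1/10 s, in which the tool goes at most 50 mm and 8.59 degrees, less where a joint would pass 70% of its speed; a pose out of reach is approached as far as the arm can. A call with a gripper value outside its range is refused whole. The fingers move at their own pace and stop on an object; the grip force is fixed at half the most. Time passes only in rows, so rows that repeat a pose let the fingers close. It gives the time, the measured TCP pose, the force, the opening and the grip force at its end, in the units of the state.
- bot.read_state(): the state, without advancing time (a new reading comes with each control period).
- imaging.capture(name): name is "scene" or "top" or "wrist"; returns the picture (420x560x3 uint8, red, green, blue); there is no depth.
- imaging.camera_model(name): a dict with "fx", "fy", "cx", "cy" (pixels), "T" (4x4, takes a point from camera to world coordinates). Camera axes: x right, y down, z forward; pixel columns grow to the right and rows downward; lengths in m; the calibration is good to about 2 mm. The wrist camera is an equidistant fisheye: a pixel r from the principal point sees the ray r / f radians off the axis. A picture is of the moment at which its call begins: read the wrist's pose just before it. camera_model takes no time and is no camera call; for the wrist camera it gives the pose at the moment of the call.
- bot.hand_in(): hands the job in; it is judged then, once.
The state is a dict: "time_s": time; "joint_positions": joint angles; "qvel": joint speeds; "tau": joint torques, N m; "position": TCP position; "tcp_rot": TCP orientation; "force": force on the tool from outside, world axes, zero at the start; "moment": the same for the moment, N m; "opening": opening from 0.0 (shut) to 1.0 (fully open); "grasp_force": force on a finger pad.
Only numpy, scipy, OpenCV 4.12 (cv2) and the standard library are available. Lean on these libraries where they do the work, as an engineer would, in place of code of your own. Each camera call takes 0.05 s, during which the arm holds its last target. There are 200 camera calls.

## Task

The day's food samples are in the sample box; close it up with your fingertips. Push the open lid over and down, without slamming it, until it is fully shut, and only then push the small hook latch on the front of the box round until it stands fully upright, hooked over the stud on the lid's rim. Grip and lift nothing, and leave the box and the things around it where they stand.

Things in the scene. Friction and masses are not known exactly. Their poses are not given: they have to be found in the camera images.
- sample_box: light grey enamelled steel box, 190 (x) by 270 (y) by 123 mm high when shut, about 3 kg, loose; three jars stand inside. Origin: centre of its underside. +x points to its back (hinges), -x to its front (latch, robot side), +y to its left seen from the robot, z up. Front face at x = -94 mm. Turned at most 0.3 rad from facing the robot. A sideways push over about 15 N slides it.
- sample_box_lid (a joint): lid angle in rad: 0 = fully shut (stop), 1.57 = straight up; starts at 1.05 to 1.5. Stiff hinge: the lid stays at any angle; 2 to 5 N near its free edge pushes it shut. Flat sheet 3 mm thick, 276 mm wide (y). On its outside a bow handle (98 mm along y, 8 mm thick, 31 mm proud) runs across the middle, 100 mm from the hinge; between handle and free edge the sheet is bare.
- lid_hinge (a point): middle of the lid's hinge axis, which runs along the box's y: at x = +100, y = 0, z = 121 mm in the box frame
- lid_edge (a point): middle of the lid's free edge, on the outer face (upper when shut), 197 mm from the hinge axis. On that edge, at y = +58 mm, a steel stud 7 mm across stands 9 mm out to the front; the latch's nose hooks over it when the lid is shut
- sample_box_latch (a joint): angle of the hook latch in rad: 0 = upright (stop), its nose over the stud on the shut lid's rim: latched; 1.57 = pointing level to the box's left (+y); starts at 0.7 to 1.3. It stays where left; 1 to 2 N near its end turns it. Push it up from beneath its free end and follow its arc toward the box's -y side; pushed end-on it jams.
- latch_pivot (a point): pivot of the latch on the box's front, axis along the box's x: at x = -98, y = +70, z = 98 mm in the box frame
- latch_tip (a point): middle of the free end of the latch, 34 mm from the pivot. The latch is a flat bar 41 mm long (7 mm of it behind the pivot), 10 mm wide, lying in front of the box's front face between x = -98 and -105 mm of the box frame; at its end a 6 mm wide nose reaches 8 mm out of its -y / upper side
- sample_jar_1: glass jar with screw lid, 62 mm across, 75 mm high, standing inside the box (origin: centre of its underside)
- sample_jar_2: the same, in the box
- sample_jar_3: the same, in the box
- salt_shaker: salt shaker, 44 mm across, 90 mm high, beside the box on its left (+y); leave it alone (origin: centre of its underside)
- kitchen_timer: wind-up kitchen timer, 66 mm across, 57 mm high, beside the box on its right (-y); leave it alone (origin: centre of its underside)
- log_book: spiral notebook 210 by 151 by 12 mm lying at the front right of the table; leave it alone (origin: centre of its underside)
- marker_pen: marker pen 135 mm long, 16 mm thick, lying behind the notebook; leave it alone (origin: its middle, underside)

How it is judged (in metres and radians):
On the way, in this order (a step that is already met when the one before it is completed fails the run):
1. the lid is pushed fully shut, the latch still turned aside (value of joint sample_box_lid below 0.025 rad and value of joint sample_box_latch above 0.5 rad), for 0.2 s.
2. the latch is pushed upright, its nose over the stud of the shut lid (value of joint sample_box_latch below 0.12 rad and value of joint sample_box_lid below 0.025 rad), for 0.2 s.
At the end, for the whole second after the job is handed in: The lid is shut to within 0.025 rad (5 mm at its edge), the latch stands upright to within 0.12 rad, and the box rests flat within 30 mm of where it stood (all of step 2 and distance of sample_box from where it was at the start of the episode below 0.03 m and angle between sample_box's own z axis and vertical below 0.03 rad and linear speed of sample_box below 0.01 m/s); the robot touches nothing.
It fails at once if the latch is turned up while the lid is still open: its hook would stand in the way of the lid's stud (value of joint sample_box_latch below 0.4 rad and value of joint sample_box_lid above 0.06 rad).
It fails at once if the lid is slammed (faster than 2.5 rad/s) (velocity of joint sample_box_lid below -2.5 rad/s).
It fails at once if the box is lifted, tipped or shoved more than 30 mm (height (world z) of sample_box above 0.012 m or angle between sample_box's own z axis and vertical above 0.08 rad or distance of sample_box from where it was at the start of the episode above 0.03 m).
It fails at once if the box is forced (more than 50 N) (contact force between the arm and sample_box above 50 N).
It fails at once if a sample jar is lifted or tipped over, or a thing beside the box is moved more than 20 mm (height (world z) of any of sample_jar_1, sample_jar_2, sample_jar_3 above 0.03 m or angle between any of sample_jar_1, sample_jar_2, sample_jar_3's own z axis and vertical above 0.5 rad or distance of any of salt_shaker, kitchen_timer, log_book, marker_pen from where it was at the start of the episode above 0.02 m).
It also fails if it takes over 54 s, if anything falls off the work surface, if the arm or the gripper's body presses on something with over 40 N, if the wrist force passes 120 N, or if a joint passes its speed limit or range.

## Working session

There is one attempt and no reset: what is moved stays moved. The work goes in short steps, Python scripts to look and compute and a tool call to move; the robot and the scene stay as the last step left them, time stands still between calls to the robot, and variables do not carry over. Pictures are saved under pics/ and viewed, at most 10 in all, crops included, and the job is handed in when it is done.

Besides the shell and the picture viewer there is one more tool, called after ">>>" as name(argument=value, ...) on one line, values as JSON. drive_tool: Moves the arm, as the interface text tells. Its arguments: {"type":"object","properties":{"deltas":{"type":"string"}},"required":["deltas"]}

```bash
mkdir -p pics; python3 - <<'E'
from rig import bot, imaging
import cv2,numpy as np
s=bot.read_state();print(s['time_s'],s['position'],np.round(s['tcp_rot'],3).tolist(),s['opening'])
for n in ("scene","top"):
    m=imaging.camera_model(n);print(n,m['fx'],m['fy'],m['cx'],m['cy'],np.round(m['T'],4).tolist())
    cv2.imwrite(f"pics/{n}0.png",cv2.cvtColor(imaging.capture(n),cv2.COLOR_RGB2BGR))
E
```

```text
0.0 [0.20319296 0.59027135 0.22158958] [[-0.945, 0.326, -0.001], [0.326, 0.945, -0.002], [0.0, -0.002, -1.0]] 0.9993087998011838
scene 523.8973164569296 523.8973164569296 290.5087715107574 206.17666580553734 [[-0.9935, -0.0873, 0.0732, 0.4931], [-0.1137, 0.7186, -0.6861, 0.988], [0.0073, -0.69, -0.7238, 1.1867], [0.0, 0.0, 0.0, 1.0]]
top 379.96210089521384 379.96210089521384 281.83092327790223 208.9691027332587 [[0.0022, -0.9749, 0.2227, 0.393], [-1.0, -0.0034, -0.005, -0.0625], [0.0057, -0.2227, -0.9749, 1.0687], [0.0, 0.0, 0.0, 1.0]]
```

View pics/scene0.png

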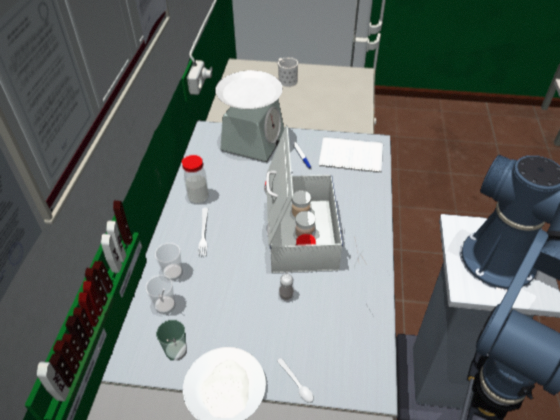

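View pics/top0.png

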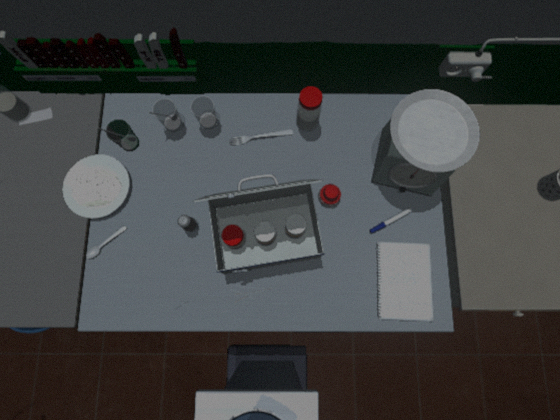

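The box stands mid-table: in the top view its body spans about (210–322, 185–270), with the lid nearly upright at the back and the shaker at (186,223). The timer is at (330,193). I'll enlarge both views to pick the corners.

```bash
python3 - <<'E'
import cv2,numpy as np
a=cv2.imread('pics/top0.png')[165:285,185:345];b=cv2.imread('pics/scene0.png')[125:305,255:355]
f=lambda i,k:np.clip(cv2.resize(i,None,fx=k,fy=k,interpolation=cv2.INTER_CUBIC).astype(float)*1.4,0,255).astype('uint8')
cv2.imwrite('pics/topc.png',f(a,5));cv2.imwrite('pics/scenec.png',f(b,3.3))
E
```

```text
(no output)
```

View pics/topc.png

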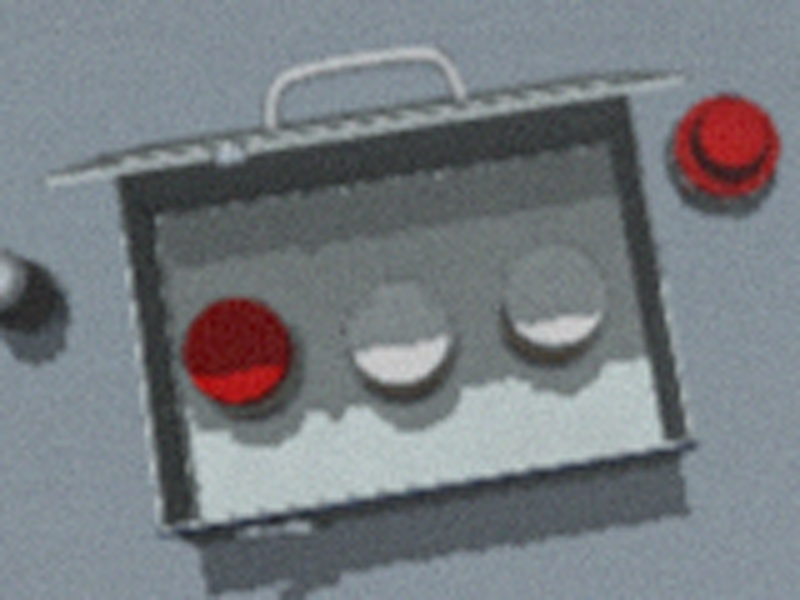

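View pics/scenec.png

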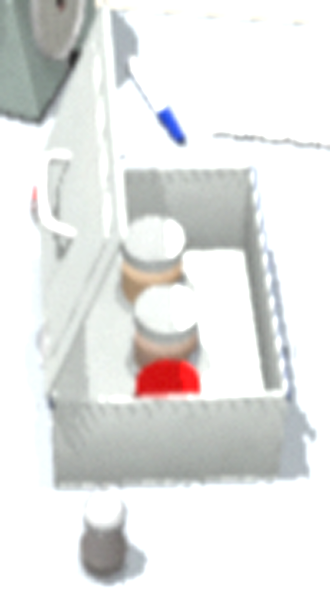

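In the enlarged top view the front rim corners are at (162,530) and (690,443), and the lid's free-edge corners at (50,182) and (685,78). The stud is at (230,152) and the latch at (245–312, 525). Next I'll cast rays from these.

```bash
cat > h.py <<'E'
from rig import bot, imaging
import numpy as np
from scipy.optimize import brentq, least_squares
def ray(n,uv):
    m=imaging.camera_model(n);d=m['T'][:3,:3]@np.array([(uv[0]-m['cx'])/m['fx'],(uv[1]-m['cy'])/m['fy'],1]);return m['T'][:3,3],d
def onz(n,uv,z):
    o,d=ray(n,uv);return o+d*(z-o[2])/d[2]
def proj(n,p):
    m=imaging.camera_model(n);q=np.linalg.inv(m['T'])@np.r_[p,1];return np.array([m['fx']*q[0]/q[2]+m['cx'],m['fy']*q[1]/q[2]+m['cy']])
def B(bx,p):  # box frame -> world, bx=(x,y,yaw)
    c,s=np.cos(bx[2]),np.sin(bx[2]);return np.array([bx[0]+c*p[0]-s*p[1],bx[1]+s*p[0]+c*p[1],p[2]])
E
python3 - <<'E'
from h import *
t=lambda u,v:(185+(u-2)/5,165+(v-2)/5)
L=onz('top',t(162,530),.12);R=onz('top',t(690,443),.12)
print(L,R,np.linalg.norm(L-R))
d=(L-R)[:2];yaw=np.arctan2(-d[0],d[1]);mid=(L+R)/2
c,s=np.cos(yaw),np.sin(yaw);box=(mid[0]+.095*c,mid[1]+.095*s,yaw);print('box',box)
lid=lambda th,y:B(box,(.1-.197*np.cos(th),y,.121+.197*np.sin(th)))
for y,uv in((.138,(50,182)),(-.138,(685,78)),(.058,(230,152))):
    for th in(1.0,1.1,1.2,1.3,1.4,1.5): print(y,th,proj('top',lid(th,y)).round(1),np.round(t(*uv),1))
for th in(1.0,1.1,1.2,1.3,1.4,1.5): print('scene',th,[proj('scene',lid(th,y)).round(1).tolist() for y in(.138,-.138)])
print('obs scene R top',255+100/3.3,125+5/3.3,'L?',255+120/3.3,125+240/3.3)
for a in(.6,.8,1,1.2,1.4):print('latch',a,proj('top',B(box,(-.102,.07+.034*np.sin(a)+.005*np.cos(a),.098+.034*np.cos(a)))).round(1),t(245,525),t(312,525))
print('front rim R scene',proj('scene',B(box,(-.095,-.135,.12))),'L',proj('scene',B(box,(-.095,.135,.12))),'obs',255+255/3.3,125+172/3.3,255+287/3.3,125+400/3.3)
print('shaker',onz('top',(186,221),.09),'timer',onz('top',(331,194),.05))
E
```

```text
[0.45324461 0.09221424 0.12      ] [ 0.49686842 -0.16942897  0.12      ] 0.2652549829807565
box (np.float64(0.5687629735759969), np.float64(-0.022983672993269574), np.float64(0.16521044981935856))
0.138 1.0 [196.3 223.6] [194.6 201. ]
0.138 1.1 [194.4 214.7] [194.6 201. ]
0.138 1.2 [192.6 205.5] [194.6 201. ]
0.138 1.3 [190.9 196.1] [194.6 201. ]
0.138 1.4 [189.4 186.6] [194.6 201. ]
0.138 1.5 [188.1 177.3] [194.6 201. ]
-0.138 1.0 [326.  202.9] [321.6 180.2]
-0.138 1.1 [325.  194.1] [321.6 180.2]
-0.138 1.2 [323.9 184.9] [321.6 180.2]
-0.138 1.3 [322.5 175.5] [321.6 180.2]
-0.138 1.4 [321.1 166.2] [321.6 180.2]
-0.138 1.5 [319.5 157.1] [321.6 180.2]
0.058 1.0 [234.3 217.5] [230.6 195. ]
0.058 1.1 [232.6 208.7] [230.6 195. ]
0.058 1.2 [231.  199.5] [230.6 195. ]
0.058 1.3 [229.4 190.1] [230.6 195. ]
0.058 1.4 [227.9 180.7] [230.6 195. ]
0.058 1.5 [226.6 171.4] [230.6 195. ]
scene 1.0 [[310.0, 200.9], [302.3, 129.3]]
scene 1.1 [[303.0, 198.3], [296.2, 126.6]]
scene 1.2 [[295.5, 196.2], [289.6, 124.4]]
scene 1.3 [[287.6, 194.5], [282.8, 122.8]]
scene 1.4 [[279.5, 193.5], [275.7, 121.7]]
scene 1.5 [[271.1, 193.1], [268.5, 121.2]]
obs scene R top 285.3030303030303 126.51515151515152 L? 291.3636363636364 197.72727272727275
latch 0.6 [232.9 270.7] (233.6, 269.6) (247.0, 269.6)
latch 0.8 [231.3 271.1] (233.6, 269.6) (247.0, 269.6)
latch 1 [230.2 271.4] (233.6, 269.6) (247.0, 269.6)
latch 1.2 [229.6 271.7] (233.6, 269.6) (247.0, 269.6)
latch 1.4 [229.6 272. ] (233.6, 269.6) (247.0, 269.6)
front rim R scene [330.55759511 173.51396178] L [341.19465976 243.12649903] obs 332.27272727272725 177.12121212121212 341.969696969697 246.21212121212122
shaker [0.58343963 0.18338849 0.09      ] timer [ 0.66888764 -0.20423538  0.05      ]
```

>>> drive_tool(deltas="0 10 -15 45 0; 0 20 -30 90 0.05; 0 30 -45 135 0.1; 0 40 -60 180 0.15; 0 70 -98 190 0.2; 0 100 -136 190 0.25; 0 130 -174 190 0.3; 0 160 -212 190 0.35; 0 190 -250 190 0.4; 0 220 -288 190 0.45; 0 250 -326 190 0.5; 0 280 -364 190 0.5")

```text
time_s: 1.3
position: [0.4841, 0.2251, 0.4122]
tcp_rot: [[-0.986, -0.168, -0.001], [-0.168, 0.986, 0.0], [0.001, 0.0, -1.0]]
force: [0.3, 0.5, -0.3]
opening: 0.029
grasp_force: 0.0
```

>>> drive_tool(deltas="0 30 -38 0 0; 0 60 -76 0 0; 0 90 -114 0 0; 0 120 -152 0 0; 0 150 -190 0 0; 0 173 -231 0 0; 0 183 -231 0 0; 0 183 -231 0 0; 0 183 -231 0 0")

```text
time_s: 2.2
position: [0.6658, -0.0031, 0.4119]
tcp_rot: [[-0.986, -0.168, -0.002], [-0.168, 0.986, 0.001], [0.002, 0.001, -1.0]]
force: [0.2, -0.7, -0.4]
opening: 0.01
grasp_force: 0.0
```

```bash
python3 - <<'E'
from h import *
import cv2
s=bot.read_state();print(s['time_s'],s['position'],np.round(s['tcp_rot'],3).tolist(),s['opening'],s['force'])
w=imaging.camera_model('wrist');print(w['fx'],w['cx'],w['cy'],np.round(w['T'],3).tolist())
a=imaging.capture('wrist');b=imaging.capture('scene')[60:270,220:400]
im=np.hstack([a[:,:,::-1][:,:420],cv2.resize(b,(360,420))[:,:,::-1]]) if 0 else None
cv2.imwrite('pics/two.png',np.hstack([cv2.resize(a,(440,330)),cv2.resize(b,(283,330))])[:,:,::-1])
E
```

```text
2.2 [ 0.66583699 -0.00305186  0.41192946] [[-0.986, -0.168, -0.002], [-0.168, 0.986, 0.001], [0.002, 0.001, -1.0]] 0.010435485556216565 [ 0.16844768 -0.711144   -0.37510534]
325.19226210127806 283.7587054601048 208.4772739437214 [[-0.169, 0.949, 0.266, 0.593], [0.986, 0.162, 0.046, -0.015], [0.001, 0.27, -0.963, 0.574], [0.0, 0.0, 0.0, 1.0]]
```

View pics/two.png

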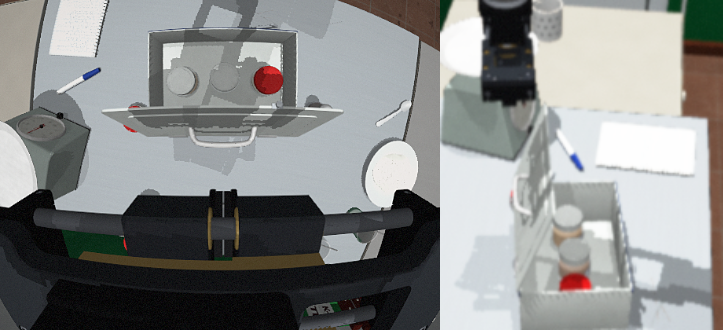

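The wrist view shows the lid edge level in the image and the handle at (222,140), straight ahead of the closed fingers at (222,220). So the yaw and centring are right, and I'll work out the arc next.

```bash
python3 - <<'E'
from h import *
import math
box=(.567,-.022,.165);p=np.array([.6658,-.0031,.4119])
for th in np.r_[1.4,np.arange(1.3,-.01,-.1),0]:
    q=B(box,(.1-.172*math.cos(th)+.0095,0,.121+.172*math.sin(th)));print(round(th,2),np.round((q-p)*1000).astype(int).tolist())
def wray(uv):
    m=imaging.camera_model('wrist');d=(np.array(uv)-[m['cx'],m['cy']]);r=np.linalg.norm(d);a=r/m['fx'];v=np.r_[np.sin(a)*d/r,np.cos(a)]
    return m['T'][:3,3],m['T'][:3,:3]@v
for uv in((105,110),(342,110)):
    o,d=wray(np.array(uv)*560/440); print([ (o+d*(z-o[2])/d[2]).round(3).tolist() for z in(.29,.31)])
print([B(box,(.1-.197*math.cos(1.24),y,.121+.197*math.sin(1.24))).round(3).tolist() for y in(-.138,.138)])
E
```

```text
1.4 [-20, -6, -121]
1.3 [-36, -8, -125]
1.2 [-52, -11, -131]
1.1 [-68, -14, -138]
1.0 [-82, -16, -146]
0.9 [-96, -18, -156]
0.8 [-109, -21, -168]
0.7 [-121, -23, -180]
0.6 [-131, -24, -194]
0.5 [-140, -26, -208]
0.4 [-147, -27, -224]
0.3 [-153, -28, -240]
0.2 [-157, -29, -257]
0.1 [-160, -29, -274]
-0.0 [-160, -29, -291]
0.0 [-160, -29, -291]
[[0.629, -0.151, 0.29], [0.627, -0.141, 0.31]]
[[0.581, 0.127, 0.29], [0.582, 0.117, 0.31]]
[[0.625, -0.152, 0.307], [0.58, 0.12, 0.307]]
```

>>> drive_tool(deltas="0 0 0 -40 0; 0 0 0 -80 0; 0 0 0 -117 0; 0 0 0 -117 0; 0 0 0 -117 0")

```text
time_s: 2.8
position: [0.6664, -0.003, 0.2964]
tcp_rot: [[-0.986, -0.169, 0.0], [-0.169, 0.986, 0.0], [-0.0, -0.0, -1.0]]
force: [-0.3, 0.1, 0.3]
opening: 0.004
grasp_force: 0.0
```

>>> drive_tool(deltas="0 -20 -6 -4 0; 0 -28 -7 -6 0; 0 -36 -8 -8 0; 0 -44 -9 -11 0; 0 -52 -11 -14 0; 0 -60 -12 -17 0; 0 -68 -14 -21 0; 0 -75 -15 -25 0; 0 -82 -16 -29 0; 0 -89 -17 -34 0; 0 -96 -18 -39 0; 0 -96 -18 -39 0")

```text
time_s: 4.0
position: [0.5686, -0.0223, 0.2552]
tcp_rot: [[-0.986, -0.167, -0.004], [-0.167, 0.986, 0.0], [0.004, 0.001, -1.0]]
force: [0.5, -0.5, -0.2]
opening: 0.005
grasp_force: 0.0
```

```bash
python3 - <<'E'
from h import *
import cv2
a=imaging.capture('top')[165:285,185:345];b=imaging.capture('scene')[110:270,230:380]
cv2.imwrite('pics/push.png',np.hstack([cv2.resize(a,(480,360)),cv2.resize(b,(320,360))])[:,:,::-1])
E
```

```text
(no output)
```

View pics/push.png

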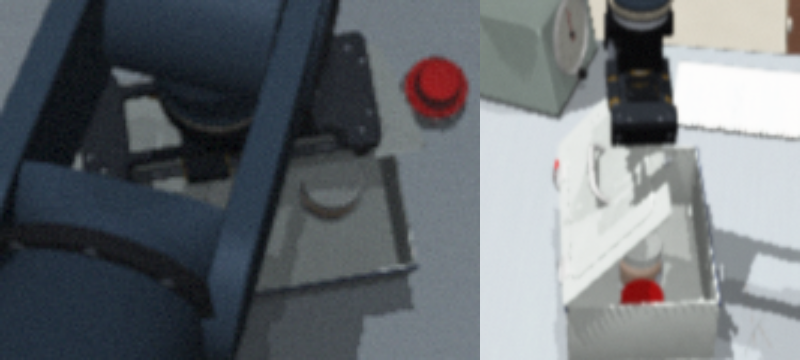

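The lid follows the finger and now stands at about 0.9 rad, with the box unmoved. I'll keep going round the arc.

>>> drive_tool(deltas="0 -7 -2 -6 0; 0 -13 -3 -12 0; 0 -19 -4 -18 0; 0 -25 -5 -24 0; 0 -30 -6 -31 0; 0 -35 -6 -38 0; 0 -40 -7 -45 0; 0 -44 -8 -52 0; 0 -48 -8 -60 0; 0 -51 -9 -68 0; 0 -54 -10 -76 0; 0 -57 -10 -84 0")

```text
time_s: 5.3
position: [0.5129, -0.0321, 0.1717]
tcp_rot: [[-0.986, -0.167, -0.001], [-0.167, 0.986, 0.0], [0.001, 0.0, -1.0]]
force: [1.5, -0.2, 1.0]
opening: 0.003
grasp_force: 0.9
```

>>> drive_tool(deltas="0 -2 0 -8 0; 0 -4 0 -16 0; 0 -5 -1 -25 0; 0 -6 -1 -33 0; 0 -7 -1 -40 0; 0 -7 -1 -45 0; 0 -7 -1 -45 0")

```text
time_s: 6.0
position: [0.5061, -0.0329, 0.1267]
tcp_rot: [[-0.986, -0.167, -0.001], [-0.167, 0.986, 0.0], [0.001, 0.001, -1.0]]
force: [0.7, -0.6, -0.7]
opening: 0.004
grasp_force: 0.0
```

>>> drive_tool(deltas="0 0 0 -1 0; 0 0 0 -2 0; 0 0 0 -3 0; 0 0 0 -3 0")

```text
time_s: 6.4
position: [0.5068, -0.0331, 0.1247]
tcp_rot: [[-0.986, -0.167, 0.001], [-0.167, 0.986, -0.0], [-0.001, -0.0, -1.0]]
force: [0.1, -1.5, -0.4]
opening: 0.008
grasp_force: 0.2
```

>>> drive_tool(deltas="0 0 0 -1 0; 0 0 0 -2 0; 0 0 0 -2 0")

```text
time_s: 6.7
position: [0.5068, -0.0331, 0.1236]
tcp_rot: [[-0.986, -0.168, 0.001], [-0.168, 0.986, -0.0], [-0.001, -0.0, -1.0]]
force: [-2.1, 0.9, 8.6]
opening: 0.005
grasp_force: 4.4
```

>>> drive_tool(deltas="0 0 0 -1 0; 0 0 0 -1 0; 0 0 0 -1 0")

```text
time_s: 7.0
position: [0.5068, -0.0331, 0.1235]
tcp_rot: [[-0.986, -0.168, 0.001], [-0.168, 0.986, -0.001], [-0.001, -0.001, -1.0]]
force: [-2.9, 1.1, 16.4]
opening: 0.006
grasp_force: 7.8
```

>>> drive_tool(deltas="0 0 0 -1 0; 0 0 0 -1 0; 0 0 0 -1 0")

```text
time_s: 7.3
position: [0.5069, -0.0331, 0.1235]
tcp_rot: [[-0.986, -0.168, 0.002], [-0.168, 0.986, -0.001], [-0.002, -0.001, -1.0]]
force: [-5.9, 0.7, 22.2]
opening: 0.003
grasp_force: 11.4
```

The lid is on its stop: the height stays fixed while the force climbs to 22 N. I'll lift off and look at the latch from the front.

>>> drive_tool(deltas="0 0 0 20 0; 0 0 0 60 0; 0 -10 10 105 0; 0 -45 40 110 0; 0 -80 70 110 0; 0 -110 100 110 0; 0 -125 120 110 0; 0 -125 120 110 0; 0 -125 120 110 0")

```text
time_s: 8.2
position: [0.3821, 0.0869, 0.2308]
tcp_rot: [[-0.986, -0.169, 0.002], [-0.169, 0.986, -0.001], [-0.002, -0.001, -1.0]]
force: [0.2, -0.2, -0.0]
opening: 0.006
grasp_force: 0.0
```

```bash
python3 - <<'E'
from h import *
import cv2
box=(.567,-.022,.165)
m=imaging.camera_model('wrist');np.save('wT.npy',m['T'])
a=imaging.capture('wrist')
def wproj(p):
    q=np.linalg.inv(m['T'])@np.r_[p,1];r=np.hypot(q[0],q[1]);t=np.arctan2(r,q[2]);return np.array([m['cx'],m['cy']])+m['fx']*t*q[:2]/r
for n,p in dict(piv=(-.102,.07,.098),up=(-.102,.07,.132),side=(-.102,.104,.098),stud=(-.101,.058,.121),cL=(-.097,.138,.122),cR=(-.097,-.138,.122)).items(): print(n,wproj(B(box,p)).round(1))
c=wproj(B(box,(-.102,.08,.1)));u,v=int(c[0]-50),int(c[1]-38);u=max(u,0);v=max(v,0);print(u,v)
cv2.imwrite('pics/w2.png',np.hstack([cv2.resize(a[v:v+75,u:u+100],(440,330),interpolation=cv2.INTER_CUBIC),cv2.resize(a,(360,330))])[:,:,::-1])
E
```

```text
piv [216.  259.4]
up [209.  274.8]
side [249.3 260.1]
stud [199.3 270. ]
cL [283.3 276.1]
cR [ 43.1 262.2]
175 222
```

View pics/w2.png

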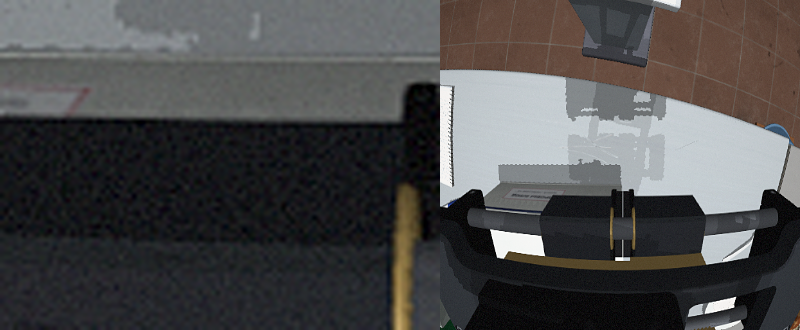

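The gripper hides the latch here. The picture shows only the box's front-face foot at panel row ~185 and the box's label, which fits the predicted pose. The latch width in the first top view puts it near 0.8 rad. I'll lower the fingers in front of the box, left of the latch, and feel for the front face.

>>> drive_tool(deltas="0 15 -5 -40 0; 0 32 -11 -80 0; 0 32 -11 -120 0; 0 32 -11 -141 0; 0 32 -11 -141 0; 0 32 -11 -141 0")

```text
time_s: 8.85
position: [0.4145, 0.0751, 0.0893]
tcp_rot: [[-0.986, -0.166, -0.0], [-0.166, 0.986, -0.0], [0.0, -0.0, -1.0]]
force: [0.6, 0.5, -0.1]
opening: 0.004
grasp_force: 0.0
```

>>> drive_tool(deltas="0 5 1 0 0; 0 10 2 0 0; 0 15 3 0 0; 0 18 3 0 0; 0 20 4 0 0; 0 20 4 0 0")

```text
time_s: 9.45
position: [0.434, 0.08, 0.0898]
tcp_rot: [[-0.986, -0.168, 0.001], [-0.168, 0.986, -0.0], [-0.001, -0.0, -1.0]]
force: [0.1, -1.0, 0.1]
opening: 0.005
grasp_force: 0.0
```

>>> drive_tool(deltas="0 2 0 0 0; 0 4 1 0 0; 0 6 1 0 0; 0 7 1 0 0; 0 7 1 0 0")

```text
time_s: 9.95
position: [0.4397, 0.081, 0.0894]
tcp_rot: [[-0.986, -0.167, -0.002], [-0.167, 0.986, 0.0], [0.002, 0.0, -1.0]]
force: [-0.9, 0.3, 0.3]
opening: 0.004
grasp_force: 0.9
```

>>> drive_tool(deltas="0 1 0 0 0; 0 2 0 0 0; 0 2 0 0 0")

```text
time_s: 10.25
position: [0.4397, 0.081, 0.0893]
tcp_rot: [[-0.986, -0.168, -0.006], [-0.168, 0.986, 0.0], [0.006, 0.001, -1.0]]
force: [-6.2, -0.3, 2.8]
opening: 0.008
grasp_force: 2.9
```

>>> drive_tool(deltas="0 1 0 0 0; 0 1 0 0 0; 0 1 0 0 0")

```text
time_s: 10.55
position: [0.4397, 0.081, 0.0893]
tcp_rot: [[-0.986, -0.168, -0.008], [-0.168, 0.986, 0.0], [0.008, 0.001, -1.0]]
force: [-7.0, -0.7, 4.5]
opening: 0.002
grasp_force: 3.6
```

Contact is at TCP (0.4397, 0.081), which fits the lid edge at x_b = −97 mm. I'll back off 2–3 mm, then feel sideways for the latch.

>>> drive_tool(deltas="0 -4 -1 0 0; 0 -7 -1 3 0; 0 -7 -1 6 0; 0 -7 -3 6 0; 0 -6 -5 6 0; 0 -6 -5 6 0")

```text
time_s: 11.15
position: [0.4383, 0.0756, 0.0956]
tcp_rot: [[-0.986, -0.167, 0.001], [-0.167, 0.986, -0.0], [-0.001, -0.0, -1.0]]
force: [0.1, 0.9, -1.0]
opening: 0.009
grasp_force: 0.0
```

>>> drive_tool(deltas="0 0 -1 0 0; 0 0 -2 0 0; 0 0 -3 0 0; 0 0 -3 0 0")

```text
time_s: 11.55
position: [0.4375, 0.0728, 0.0955]
tcp_rot: [[-0.986, -0.167, -0.0], [-0.167, 0.986, -0.0], [0.0, 0.0, -1.0]]
force: [-0.4, -0.3, 0.5]
opening: 0.005
grasp_force: 0.0
```

>>> drive_tool(deltas="0 1 -1 2 0; 0 1 -3 4 0; 0 2 -5 6 0; 0 2 -7 9 0; 0 3 -9 11 0; 0 3 -11 13 0; 0 3 -12 15 0; 0 3 -14 17 0; 0 3 -16 19 0; 0 4 -18 21 0; 0 4 -18 21 0")

```text
time_s: 12.65
position: [0.4419, 0.0546, 0.1168]
tcp_rot: [[-0.986, -0.167, 0.001], [-0.167, 0.986, -0.0], [-0.001, -0.0, -1.0]]
force: [-0.1, 0.3, 0.4]
opening: 0.004
grasp_force: 0.1
```

>>> drive_tool(deltas="0 0 -1 1 0; 0 0 -2 1 0; 0 1 -3 2 0; 0 1 -4 2 0; 0 1 -5 2 0; 0 1 -5 2 0")

```text
time_s: 13.25
position: [0.4427, 0.0498, 0.1186]
tcp_rot: [[-0.986, -0.167, 0.0], [-0.167, 0.986, -0.0], [-0.0, -0.0, -1.0]]
force: [-0.8, 1.2, -1.1]
opening: 0.0
grasp_force: 0.3
```

>>> drive_tool(deltas="0 0 -1 0 0; 0 0 -2 0 0; 0 0 -2 0 0; 0 0 -2 0 0")

```text
time_s: 13.65
position: [0.4426, 0.0478, 0.1185]
tcp_rot: [[-0.986, -0.167, 0.0], [-0.167, 0.986, -0.0], [-0.0, -0.0, -1.0]]
force: [1.0, -0.8, -0.3]
opening: 0.003
grasp_force: 0.1
```

>>> drive_tool(deltas="0 0 -1 0 0; 0 0 -2 0 0; 0 0 -2 0 0; 0 0 -2 0 0")

```text
time_s: 14.05
position: [0.4425, 0.0458, 0.1185]
tcp_rot: [[-0.986, -0.167, -0.0], [-0.167, 0.986, -0.0], [0.0, -0.0, -1.0]]
force: [-0.1, 0.7, 0.3]
opening: 0.004
grasp_force: 0.1
```

>>> drive_tool(deltas="0 0 -1 0 0; 0 0 -2 0 0; 0 0 -3 0 0; 0 0 -3 0 0")

```text
time_s: 14.45
position: [0.4425, 0.0436, 0.1186]
tcp_rot: [[-0.986, -0.166, 0.0], [-0.166, 0.986, 0.001], [-0.0, 0.001, -1.0]]
force: [1.0, 4.2, 0.9]
opening: 0.005
grasp_force: 2.3
```

```bash
python3 - <<'E'
from h import *
import cv2
a=imaging.capture('top')[150:290,185:345]
w=imaging.capture('wrist')[190:310,180:340]
f=lambda i:np.clip(cv2.resize(i,(400,350),interpolation=cv2.INTER_CUBIC)*1.5,0,255).astype('uint8')
cv2.imwrite('pics/l1.png',np.hstack([f(a),f(w)])[:,:,::-1])
E
```

```text
(no output)
```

View pics/l1.png

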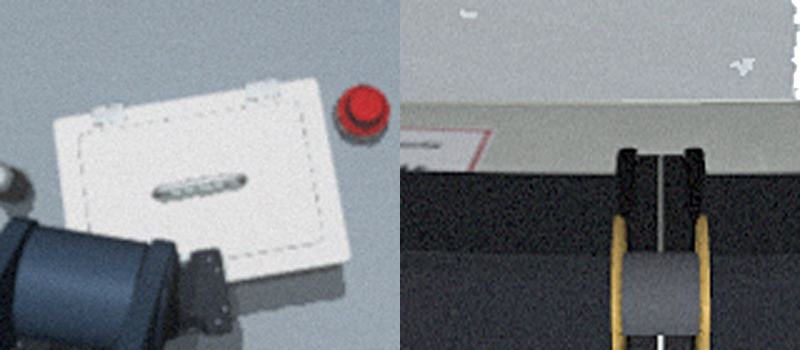

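The lid is shut flat and the box sits in place, but the latch is hidden behind the hand. The force has now risen to 4 N sideways, so I'll test whether that is the stop.

>>> drive_tool(deltas="0 0 -1 0 0; 0 0 -1 0 0; 0 0 -1 0 0")

```text
time_s: 14.85
position: [0.4425, 0.0434, 0.1186]
tcp_rot: [[-0.986, -0.166, 0.0], [-0.166, 0.986, 0.003], [-0.001, 0.003, -1.0]]
force: [-0.1, 10.0, 0.3]
opening: 0.01
grasp_force: 4.3
```

>>> drive_tool(deltas="0 0 -1 0 0; 0 0 -1 0 0; 0 0 -1 0 0")

```text
time_s: 15.15
position: [0.4424, 0.043, 0.1186]
tcp_rot: [[-0.986, -0.166, 0.0], [-0.166, 0.986, 0.004], [-0.001, 0.004, -1.0]]
force: [1.7, 12.2, 1.2]
opening: 0.007
grasp_force: 5.7
```

>>> drive_tool(deltas="0 0 5 0 0; 0 -2 15 0 0; 0 -10 40 20 0; 0 -20 70 50 0; 0 -30 105 70 0; 0 -40 150 80 0; 0 -50 195 80 0; 0 -60 240 80 0; 0 -60 240 80 0")

```text
time_s: 16.05
position: [0.3809, 0.2853, 0.1988]
tcp_rot: [[-0.985, -0.174, 0.001], [-0.174, 0.985, 0.001], [-0.001, 0.001, -1.0]]
force: [-0.1, -0.3, -0.4]
opening: 0.009
grasp_force: 0.0
```

```bash
python3 - <<'E'
from h import *
import cv2
t=np.mean([imaging.capture('top').astype(float) for _ in range(4)],0);cv2.imwrite('pics/top2.png',t[:,:,::-1])
a=t[235:285,205:265]
w=imaging.capture('wrist').astype(float)
f=lambda i,s:np.clip(cv2.resize(i,s,interpolation=cv2.INTER_CUBIC)*1.3,0,255).astype('uint8')
cv2.imwrite('pics/l2.png',np.hstack([f(a,(420,350)),f(w,(380,350))])[:,:,::-1])
box=(.565,-.022,.165)
for n,p in dict(piv=(-.105,.07,.098),up=(-.102,.07,.132),nose=(-.102,.057,.13),old=(-.102,.096,.12),stud=(-.106,.058,.121),cL=(-.097,.138,.123),cR=(-.097,-.138,.123)).items():
  q=proj('top',B(box,p));print(n,q.round(1),((q-[205,235])*7).round())
E
```

```text
piv [243.1 272.6] [267. 263.]
up [241.6 270.5] [256. 248.]
nose [247.  269.7] [294. 243.]
old [231.7 272.5] [187. 263.]
stud [247.1 271.6] [295. 256.]
cL [214.3 273.2] [ 65. 268.]
cR [324.6 255. ] [837. 140.][ WARN:0@2.898] global loadsave.cpp:1063 imwrite_ Unsupported depth image for selected encoder is fallbacked to CV_8U.
```

View pics/l2.png

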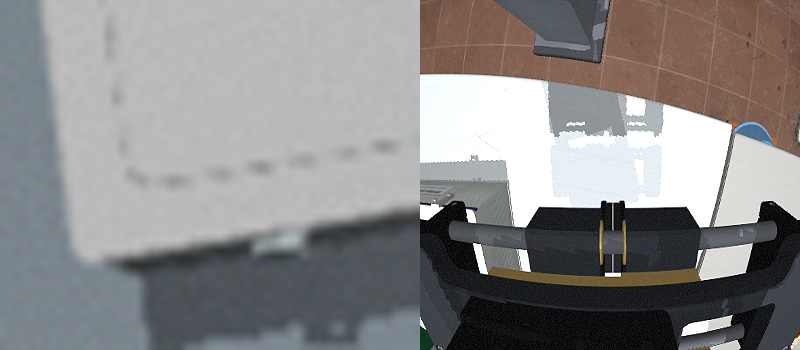

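The latch now spans columns 253–305 in the crop. Upright predicts about 252–304 once shifted by the observed corner offset, so the bar and nose stand over the stud. The lid corner at (75,262) is where a shut lid on an unmoved box should be. I'll hand it in.

```bash
python3 -c "
from rig import bot
print(bot.hand_in())"
```

```text
the job is handed in; nothing more can be done
None
```

The lid was pushed onto its stop and the latch then turned upright over its stud (checked in the top view); the box looks unmoved, and the job is handed in with no verdict returned.

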